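# Fetch the clamp bar from behind the can

### The arm

A 6-joint arm with a two-finger parallel gripper is mounted at the origin on the work surface. World frame = base frame: x ahead of the robot, y to its left, z up, the work surface at z = 0. Lengths are in mm, angles in rad, forces in N, time in s.
With the tool pointing down it reaches from about 425 to 1125 mm from the base axis. Payload 14.9 kg.
Tool frame: the origin (TCP) lies at the very end of the fingers, on their centre line; the grasp point (between the pads) lies 19 mm behind it (grip_point_offset is the distance from the TCP to the grasp point, in mm); x points along the fingers, y is the direction in which the jaws open and shut, and the axes are right-handed (so a half turn about x gives the same grasp; the last joint's range is limited). The gripper opens to 91 mm and grips with 3 to 60 N. Pads are 32 mm wide; open, the fingers measure 118 mm over their backs; the gripper's body (76 mm by 178 mm) begins 60 mm behind the grasp point.
Start: joints at [-1.375, 0.379, 1.734, -0, 1.028, -0.033], TCP at [158.761, -681.772, 213.932] pointing down, gripper open.
Joint ranges: [-2.77, 2.77], [-0.74, 2.19], [0, 2.66], [-1.06, 4.2], [0.31, 2.87], [-3.08, 3.08]. Speed limits (rad/s): [1.89, 1.89, 2.39, 3.14, 3.14, 3.14].

### API

Orientations are given as a unit quaternion [x, y, z, w].
In Python, from workcell import * gives the robot as it stands. The module is installed in compiled form; this text tells all that it offers.
- The arm moves only by the tool play_rows, never from a script. Its argument "steps" is a list of rows, each a list of 5 numbers: the opening in per cent of the stroke, from 0 (shut) to 100 (fully open), then the shift along the tool's x, y, z in mm, then the turn about the tool's x in rad. In form: [[hand, tx, ty, tz, roll], ...]. A call has 1 to 5 rows; each row is the pose to reach, as a shift and turn from the pose commanded when the call began, along the tool's axes at that moment; what a row does not reach only later rows make up. A row lasts 1/10 s, in which the tool goes at most 50 mm and 8.59 degrees, less where a joint would pass 70% of its speed; a pose out of reach is approached as far as the arm can. A call with a gripper value outside its range is refused whole. The fingers move at their own pace and stop on an object; "force" is the grip in N (left out, the last holds). Time passes only in rows, so rows that repeat a pose let the fingers close. It gives the time, the measured TCP pose, the force and the opening at its end, in the units of the state.
- observe(): the state, without advancing time (a new reading comes with each control period).
- camera(name): name is "scene" or "side" or "wrist"; returns a dict with "pixels" (420x560x3 uint8, red, green, blue), "fx", "fy", "cx", "cy" (pixels), "R" (3x3) and "t" (3): a world point X has camera coordinates R X + t; the wrist camera has in their place "tool_from_camera" (4x4, takes a point from camera to tool coordinates, whose origin is the TCP and whose axes are the tool frame's). Camera axes: x right, y down, z forward; pixel columns grow to the right and rows downward; lengths in mm; the calibration is good to about 2 mm. A picture is of the moment at which its call begins: read the wrist's pose just before it. There is no depth.
- sign_off(): hands the job in, once; it reports no verdict.
Trained networks look in a picture, given as the dict that the camera call returned (one of the last four; its "shot" number tells which), for a name from the list of things; names that differ only in an ending like _2 or _b are one class to them, and where a whole thing is asked for, a point or a joint stands for the part that bears it (a point fixed in the world has none). Each returns a list of dicts, best first, with "p" (0 to 1); they miss things now and then, are a little off and sometimes report something else, mostly with a low value. They report only what shows in the picture. A call takes as long as a camera call.
- outline_of(thing, picture): "pixels" (420x560 bool, what is visible of it).
- spot_point(thing, picture): "at" ([x, y, z] in mm, in the coordinates of the camera as it stood for that picture, good to about 4 mm: a listed point, or the origin of a listed thing).
The state is a dict: "time_s": time; "q": joint angles; "joint_vel": joint speeds; "joint_efforts": joint torques, N m; "tcp_pos": TCP position; "ee_rot": TCP orientation; "ft_force": force on the tool from outside, world axes, zero at the start; "ft_torque": the same for the moment, N m; "finger_gap": finger opening in mm.
Only numpy, scipy, OpenCV 4.12 (cv2) and the standard library are available. Lean on these libraries where they do the work, as an engineer would, in place of code of your own. Each camera call takes 0.05 s, during which the arm holds its last target.

### The job

Move the flat metal can off its mat at the mouth of the storage sleeve and stand it aside on the bench, draw out the bar stored behind it, and lay the bar down fully home in the two end troughs of the seam clamp. Then stand the can back wholly on its mat, broad side to the sleeve as before. Keep the can upright throughout, and leave the round tin, the tape roll and the suction lifter where they are.

Things in the scene. Friction and masses are not known exactly. Their poses are not given: they have to be found in the camera images.
- can: The blocker: a flat upright metal can with a paper wrap, box-shaped, 50 (its x) by 84 (its y) by 100 mm high, with a black screw cap 24 mm across and 15 mm high on top, 22 mm off centre towards its +y. About 0.4 kg. Origin: centre of its underside; z up. It starts on the mat.
- rack: Fixed low grey steel storage sleeve with an apron before its mouth; place and turn vary. Origin: on the bench under the centre of the mat; x points from the mat into the sleeve, z up. The mat: black rubber, 74 (x) by 110 mm (y), top 7 mm above the bench, on a grey steel apron 92 by 130 mm, 4 mm thick. Outside width of the sleeve 76 mm, back end at x = 205 mm.
- mouth (a point): Centre of the sleeve's mouth, on its lane floor 8 mm above the bench, 90 mm along x from the mat's centre (axes as the rack). The floor starts 43 mm before this point; roof and side walls run from here 115 mm back, inside width 60 mm, roof underside 38 mm and roof top 44 mm above this floor; a thin tile fixed on the roof adds 8 mm. Closed at the back.
- bar: The part to fetch: straight aluminium bar, 140 mm long (its x), 20 mm square, with a black cap 20 mm long, 26 mm square on each end; ends alike; 0.22 kg. Origin: mid-length, level with the caps' underside, 13 mm below the bar's axis. Starts along the sleeve's x, 35 to 45 mm of one end out beyond the roof, behind the can; only this end can be gripped and it must be drawn straight out.
- cradle: Fixed seam clamp: aluminium frame on two round black suction pads (96 mm across, 12 mm high, centred 58 mm either side along y); place and turn vary. Origin: centre, on the bench; z up. The bar lies in it along y, either way round. Troughs 34 mm wide inside run from 35 to 75 mm either side of centre, closed by 6 mm end walls; side walls 6 mm; all wall tops 50 mm above the bench.
- home (a point): Where the bar's origin is when home: clamp centre, at trough-floor level, 22 mm above the bench (axes as the cradle). The bar has 4 mm play each side, 5 mm at each end. No room for fingers at the bar's ends: put the bar down and take it again by its middle. Between the troughs 70 mm is open, above a steel strip 24 mm wide, top 6 mm below this point.
- tin: Bystander: round steel tin with a dark lid, 63 mm across, 55 mm high, upright, to the +y side of the mat. Origin: centre of its underside.
- tape: Bystander: roll of green tape lying flat, 90 mm across, 45 mm high. Origin: centre of its underside.
- lifter: Bystander: hand suction lifter, black disc 100 mm across with a grey bar handle, 75 mm high in all, standing beyond the clamp. Origin: centre of its underside.

How it is judged (in metres and radians):
On the way, in this order (a step that is already met when the one before it is completed fails the run):
1. the can stands upright and let go on the bench, 75 mm or more from the mat centre; the bar not yet drawn (horizontal distance between can and rack above 0.075 m and height (world z) of can below 0.006 m and angle between can's own z axis and vertical below 0.06 rad and linear speed of can below 0.02 m/s and contact force between the fingers and can below 0.1 N and distance of bar from where it was at the start of the episode below 0.04 m), for 0.2 s.
2. the bar is drawn at least 80 mm from where it lay (distance of bar from where it was at the start of the episode above 0.08 m), for 0.1 s.
3. the bar lies home in both troughs of the clamp, let go, while the can is still aside (x of bar in the frame of cradle between -0.008 and 0.008 m and y of bar in the frame of cradle between -0.01 and 0.01 m and z of bar in the frame of cradle between 0.018 and 0.026 m and angle between the x axis of bar and the y axis of cradle, either way round below 0.12 rad and linear speed of bar below 0.02 m/s and contact force between the fingers and bar below 0.1 N and horizontal distance between can and rack above 0.065 m), for 0.2 s.
At the end, for the whole second after the job is handed in: The bar lies let go, at rest in both troughs (8 mm across, 10 mm along, 4 mm in height, 0.12 rad); the can stands let go, at rest on its mat (16 mm in x, 18 mm in y of the centre, tilt under 0.06 rad, long side within 0.35 rad of the sleeve's y) (x of bar in the frame of cradle between -0.008 and 0.008 m and y of bar in the frame of cradle between -0.01 and 0.01 m and z of bar in the frame of cradle between 0.018 and 0.026 m and angle between the x axis of bar and the y axis of cradle, either way round below 0.12 rad and linear speed of each of bar, can below 0.02 m/s and contact force between the fingers and bar below 0.1 N and x of can in the frame of rack between -0.016 and 0.016 m and y of can in the frame of rack between -0.018 and 0.018 m and z of can in the frame of rack below 0.012 m and angle between the y axis of can and the y axis of rack, either way round below 0.35 rad and angle between can's own z axis and vertical below 0.06 rad and contact force between the fingers and can below 0.1 N); the robot touches nothing.
It fails at once if the can is tipped by more than 0.35 rad (angle between can's own z axis and vertical above 0.35 rad).
It fails at once if the round tin is moved by more than 20 mm or tipped (distance of tin from where it was at the start of the episode above 0.02 m or angle between tin's own z axis and vertical above 0.35 rad).
It fails at once if the tape roll is moved by more than 20 mm or tipped (distance of tape from where it was at the start of the episode above 0.02 m or angle between tape's own z axis and vertical above 0.35 rad).
It fails at once if the suction lifter is moved by more than 20 mm or tipped (distance of lifter from where it was at the start of the episode above 0.02 m or angle between lifter's own z axis and vertical above 0.35 rad).
It also fails if it takes over 72 s, if anything falls off the work surface, if the arm or the gripper's body presses on something with over 40 N, if the wrist force passes 120 N, or if a joint passes its speed limit or range.

## Working session

There is one attempt and no reset: what is moved stays moved. The work goes in short steps, Python scripts to look and compute and a tool call to move; the robot and the scene stay as the last step left them, time stands still between calls to the robot, and variables do not carry over. Pictures are saved under pics/ and viewed, and the job is handed in when it is done.

Besides the shell and the picture viewer there is one more tool, called after "Call:" as name([rows], argument=value, ...), one row to a line, values as JSON. play_rows: Moves the arm, as the interface text tells. Its arguments: {"type":"object","properties":{"steps":{"type":"array"},"force":{"type":"number"}},"required":["steps"]}

```bash
mkdir -p pics
python3 - <<'E'
from workcell import *
import cv2,numpy as np
s=observe();print(s)
for n in ["scene","side"]:
    c=camera(n);cv2.imwrite(f"pics/{n}0.png",c["pixels"][:,:,::-1])
    R=np.array(c["R"]);t=np.array(c["t"]);print(n,c["fx"],R.tolist(),t)
    for k in ["can","rack","mouth","bar","cradle","home","tin","tape","lifter"]:
        r=spot_point(k,c)
        print(k,[(np.round(R.T@(np.array(d["at"])-t),1).tolist(),round(d["p"],2)) for d in r[:2]])
s=observe();print(s["time_s"])
E
```

```text
{'time_s': 0.0, 'q': array([-1.37531388e+00,  3.79369430e-01,  1.73475597e+00,  3.82302700e-06,
        1.02849646e+00, -3.33257195e-02]), 'joint_vel': array([-5.50539768e-04,  1.02360957e-03, -8.89219320e-05,  2.89706596e-04,
        2.21309934e-03,  1.42166014e-03]), 'joint_efforts': array([ 3.47698391e-03, -7.63721323e+01, -4.34366477e+01,  6.50690775e-02,
        4.24727623e-02, -5.77500782e-05]), 'tcp_pos': array([ 158.67622162, -681.3907251 ,  213.32790449]), 'ee_rot': array([-0.70245609, -0.08108163,  0.70251272, -0.08035607]), 'ft_force': array([ 0.89718094, -0.08806248,  0.80670595]), 'ft_torque': array([-0.00844614, -0.0272753 , -0.03464381]), 'finger_gap': 91.19609154530822}
scene 470.29692783353323 [[0.5694063998985089, 0.8219605565765159, -0.012537750477791883], [0.6393732805440231, -0.45240391683604525, -0.6217173828660242], [-0.5166992934783181, 0.3459935540784377, -0.7831413031217151]] [-337.97526803 -317.82454809 1435.16700519]
can [([522.5, -256.0, 6.5], 0.59)]
rack [([518.3, -251.3, -0.5], 0.72)]
mouth [([603.0, -241.2, 8.2], 0.84)]
bar []
cradle [([477.4, 231.9, 0
[... 160 characters left out ...]
.0, 241.9, 0.1], 0.62)]
side 403.67036932895115 [[-0.7853249798214718, -0.6188634019139764, -0.016515624113700285], [-0.3511561556215289, 0.4672635611007294, -0.8113902383172806], [0.509856872501993, -0.6314054594624003, -0.5842714397637124]] [465.26197171 228.31073026 503.43142295]
can [([525.2, -251.3, 3.9], 0.56)]
rack [([521.6, -247.0, -0.7], 0.75), ([608.0, -240.3, 9.0], 0.5)]
mouth [([609.8, -241.6, 7.9], 0.75)]
bar [([638.9, -249.2, 7.1], 0.66)]
cradle [([479.8, 230.0, -0.3], 0.69), ([609.2, -239.0, 8.5], 0.41)]
home [([480.2, 229.5, 21.8], 0.62)]
tin [([502.8, -132.6, 3.6], 0.85), ([473.9, 230.1, -0.1], 0.43)]
tape [([650.7, -3.1, -3.1], 0.8)]
lifter [([612.0, 247.6, 0.8], 0.78)]
1.0
```

View pics/scene0.png

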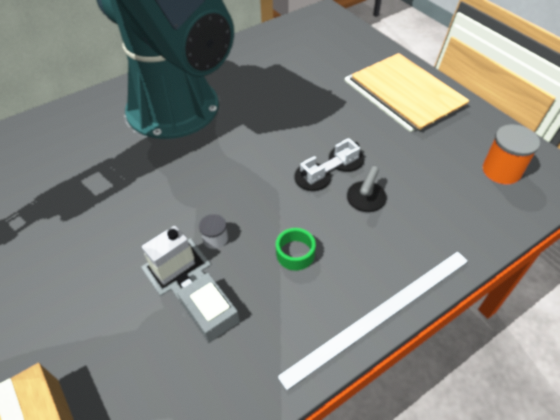

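View pics/side0.png

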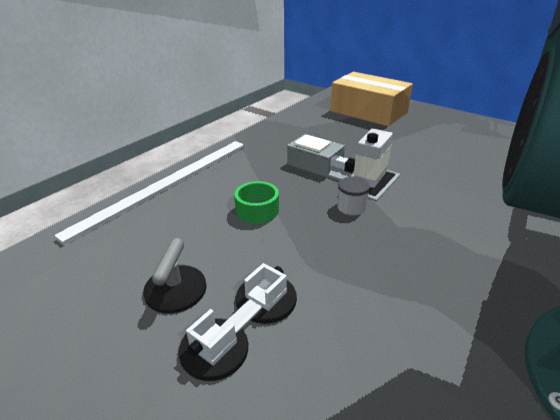

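```bash
cat > h.py <<'E'
from workcell import *
import cv2,numpy as np
from scipy.spatial.transform import Rotation as Ro
def plan(p,jaw=None):
    """shift in tool axes to reach TCP p; jaw = world yaw of tool y axis (mod pi)"""
    s=observe();M=Ro.from_quat(s["ee_rot"]).as_matrix()
    d=M.T@(np.array(p)-s["tcp_pos"])
    a=np.arctan2(M[1,1],M[0,1]);r=None
    if jaw is not None:
        r=-(jaw-a); r=(r+np.pi/2)%np.pi-np.pi/2
    print("t",round(s["time_s"],2),"tcp",s["tcp_pos"].round(1),"jaw",round(a,3),"q6",s["q"].round(2),"F",s["ft_force"].round(1),"gap",round(s["finger_gap"],1))
    print("shift",d.round(1),"roll",r, "toolx",M[:,0].round(3),"y",M[:,1].round(3),"z",M[:,2].round(3))
def wrist(name):
    s=observe();c=camera("wrist");T=np.array(c["tool_from_camera"])
    W=np.eye(4);W[:3,:3]=Ro.from_quat(s["ee_rot"]).as_matrix();W[:3,3]=s["tcp_pos"]
    c["W"]=W@T
    cv2.imwrite(f"pics/{name}.png",c["pixels"][:,:,::-1]);return c
def pix2w(c,u,v,z):
    d=c["W"][:3,:3]@np.array([(u-c["cx"])/c["fx"],(v-c["cy"])/c["fy"],1.]);o=c["W"][:3,3]
    return o+d*(z-o[2])/d[2]
def spots(c,ks):
    for k in ks:
        print(k,[((c["W"][:3,:3]@np.array(d["at"])+c["W"][:3,3]).round(1).tolist(),round(d["p"],2)) for d in spot_point(k,c)[:2]])
def fixed(n,name=None):
    c=camera(n);R=np.array(c["R"]);t=np.array(c["t"]);W=np.eye(4);W[:3,:3]=R.T;W[:3,3]=-R.T@t;c["W"]=W
    if name: cv2.imwrite(f"pics/{name}.png",c["pixels"][:,:,::-1])
    return c
def proj(c,X):
    W=c["W"];p=W[:3,:3].T@(np.array(X)-W[:3,3]);return np.array([c["fx"]*p[0]/p[2]+c["cx"],c["fy"]*p[1]/p[2]+c["cy"]])
E
python3 - <<'E'
from h import *
c=wrist("w0");print(np.array(c["tool_from_camera"]).round(3),c["fx"])
plan([420,-260,330],0.08)
# edge zoom of fixed
c=fixed("scene");cv2.imwrite("pics/sz.png",cv2.resize(c["pixels"][210:350,120:260,::-1],(700,700)[:2] if 0 else (600,600),interpolation=cv2.INTER_CUBIC))
E
```

```text
[[   0.      -0.253    0.967 -170.221]
 [   1.      -0.      -0.      -1.722]
 [   0.       0.967    0.253  -71.717]
 [   0.       0.       0.       1.   ]] 316.6086489842526
t 1.05 tcp [ 158.8 -681.8  214. ] jaw -1.342 q6 [-1.38  0.38  1.73 -0.    1.03 -0.03] F [-0.3 -0.3  0.6] gap 91.0
shift [-116.1 -351.5 -350.1] roll -1.4219838995713387 toolx [-0. -0. -1.] y [ 0.227 -0.974  0.   ] z [-0.974 -0.227  0.   ]
```

View pics/sz.png

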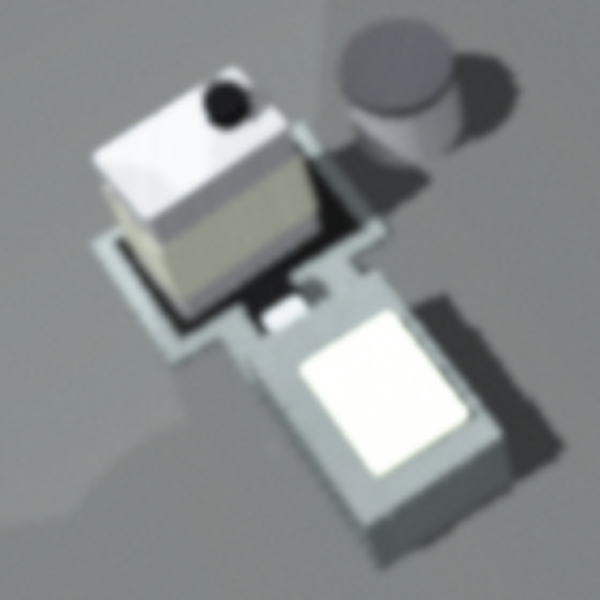

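View pics/w0.png

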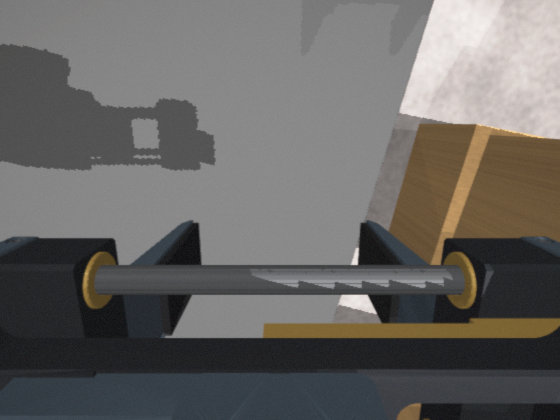

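Run:
```python
from h import *
plan([540,-350,300],0.09)
```

```text
t 1.1 tcp [ 158.8 -681.8  213.9] jaw -1.342 q6 [-1.38  0.38  1.73 -0.    1.03 -0.03] F [ 1.   0.2 -0.6] gap 91.2
shift [ -86.  -236.7 -446.6] roll -1.431988675611912 toolx [-0.  0. -1.] y [ 0.227 -0.974 -0.   ] z [-0.974 -0.227  0.   ]
```

Call:
play_rows([
  [100,-86,-237,-447,-1.43],
  [100,-86,-237,-447,-1.43],
  [100,-86,-237,-447,-1.43],
  [100,-86,-237,-447,-1.43],
  [100,-86,-237,-447,-1.43],
])

```text
time_s: 1.6
tcp_pos: [345.9, -518.5, 256.3]
ee_rot: [0.623, 0.334, -0.623, 0.334]
ft_force: [0.5, -1.9, -0.1]
finger_gap: 91.4
```

Run:
```python
from h import *
plan([540,-350,300],0.09)
```

```text
t 1.6 tcp [ 345.9 -518.5  256.3] jaw -0.586 q6 [-1.02  0.21  1.87  0.    1.06 -0.43] F [ 0.5 -1.9 -0.1] gap 91.4
shift [ -43.7   68.6 -247.7] roll -0.6760475313386677 toolx [ 0. -0. -1.] y [ 0.833 -0.553  0.   ] z [-0.553 -0.833  0.   ]
```

Call:
play_rows([
  [100,-44,69,-248,-0.68],
  [100,-44,69,-248,-0.68],
  [100,-44,69,-248,-0.68],
  [100,-44,69,-248,-0.68],
  [100,-44,69,-248,-0.68],
])

```text
time_s: 2.1
tcp_pos: [533.3, -358.2, 298.5]
ee_rot: [0.476, 0.523, -0.476, 0.523]
ft_force: [-0.3, -0.1, -0.1]
finger_gap: 90.7
```

Call:
play_rows([
  [100,0,0,0,0],
  [100,0,0,0,0],
])

```text
time_s: 2.3
tcp_pos: [532.5, -359.1, 298.0]
ee_rot: [0.477, 0.522, -0.477, 0.522]
ft_force: [-0.5, 0.5, -0.1]
finger_gap: 91.0
```

Run:
```python
from h import *
plan([540,-350,300],0.09)
c=wrist("w1");spots(c,["can","rack","mouth","bar","tin"])
np.save("w1W.npy",c["W"]);print(c["fx"],c["cx"],c["cy"])
```

```text
t 2.3 tcp [ 532.5 -359.1  298. ] jaw 0.089 q6 [-0.63  0.2   1.8  -0.    1.14 -0.72] F [-0.5  0.5 -0.1] gap 91.0
shift [-2.   8.3 -8.4] roll -0.0006670538825375161 toolx [-0. -0. -1.] y [ 0.996  0.089 -0.   ] z [ 0.089 -0.996  0.   ]
can [([520.8, -251.4, 5.2], 0.63)]
rack []
mouth [([613.5, -240.7, 8.0], 0.67)]
bar []
tin []
316.6086489842526 279.14779414449697 204.39210781120482
```

View pics/w1.png

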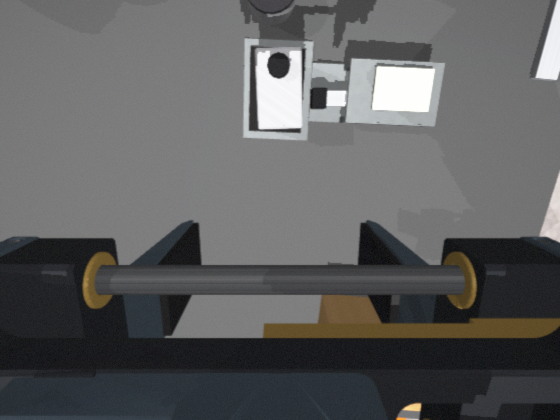

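Run:
```python
import cv2
im=cv2.imread("pics/w1.png")[25:155,230:450]
cv2.imwrite("pics/w1z.png",cv2.resize(im,(792,468),interpolation=cv2.INTER_CUBIC))
```

```text
(no output)
```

View pics/w1z.png

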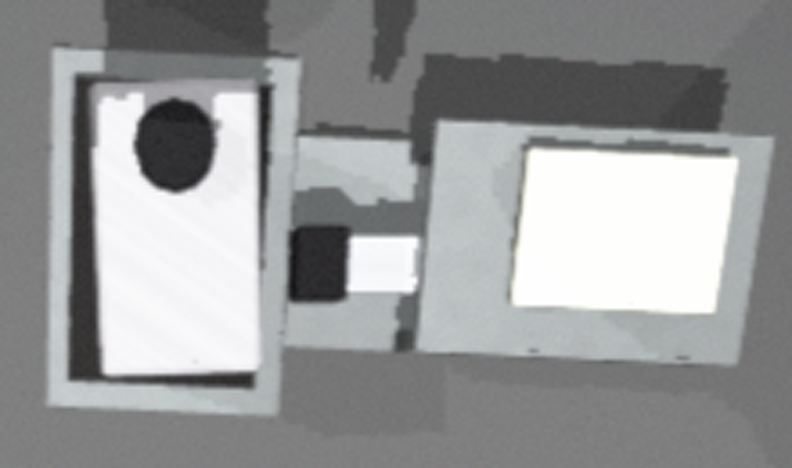

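Run:
```python
from h import *
W=np.load("w1W.npy");c=dict(W=W,fx=316.6086,fy=316.6086,cx=279.1478,cy=204.3921)
def f(name,pts,z):
    P=np.array([pix2w(c,230+(u+.5)/3.6-.5,25+(v+.5)/3.6-.5,z)[:2] for u,v in pts])
    print(name,P.round(1).tolist(),"c",P.mean(0).round(1))
    for i in range(len(P)):
        d=P[(i+1)%len(P)]-P[i];print("   len",round(np.hypot(*d),1),"ang",round(np.arctan2(d[1],d[0]),3))
f("apron",[(53,47),(300,58),(279,413),(48,405)],4)
f("can",[(94,80),(256,79),(260,370),(104,375)],107)
f("roof",[(437,120),(774,137),(737,364),(418,350)],52)
f("cap",[(292,227),(348,227),(348,300),(291,300)],34)
f("bar",[(348,237),(418,237),(416,292),(347,292)],31)
f("floor",[(296,137),(412,140),(398,349),(287,346)],8)
```

```text
apron [[470.4, -183.0], [561.9, -178.5], [568.5, -307.6], [476.4, -312.6]] c [ 519.3 -245.4]
   len 91.6 ang 0.049
   len 129.2 ang -1.52
   len 92.2 ang -3.086
   len 129.8 ang 1.617
can [[495.2, -213.5], [541.9, -209.1], [551.8, -290.5], [504.1, -296.2]] c [ 523.3 -252.3]
   len 46.9 ang 0.095
   len 82.0 ang -1.449
   len 48.1 ang -3.021
   len 83.2 ang 1.678
roof [[606.3, -204.4], [720.5, -199.6], [723.9, -274.0], [610.6, -279.3]] c [ 665.3 -239.3]
   len 114.3 ang 0.043
   len 74.5 ang -1.525
   len 113.4 ang -3.095
   len 75.0 ang 1.628
cap [[563.1, -240.6], [583.1, -238.8], [586.3, -263.8], [565.6, -265.6]] c [ 574.5 -252.2]
   len 20.1 ang 0.089
   len 25.1 ang -1.444
   len 20.8 ang -3.052
   len 25.1 ang 1.671
bar [[584.0, -241.9], [609.2, -239.7], [611.2, -258.6], [586.0, -260.9]] c [ 597.6 -250.3]
   len 25.4 ang 0.089
   len 19.0 ang -1.467
   len 25.3 ang -3.052
   len 19.1 ang 1.678
floor [[563.2, -206.3], [606.5, -203.4], [611.7, -278.9], [568.4, -281.6]] c [ 587.4 -242.5]
   len 43.4 ang 0.065
   len 75.6 ang -1.502
   len 43.4 ang -3.079
   len 75.5 ang 1.64
```

Run:
```python
from h import *
plan([523,-252,58],0.11)
```

```text
t 2.6 tcp [ 531.1 -360.6  297.8] jaw 0.086 q6 [-0.63  0.2   1.8  -0.    1.14 -0.72] F [ 0.5 -0.1 -0.1] gap 91.1
shift [ 239.8    1.4 -108.8] roll -0.02381620137643936 toolx [-0.  0. -1.] y [ 0.996  0.086 -0.   ] z [ 0.086 -0.996 -0.   ]
```

Run:
```python
from h import *
for i in range(3):
    camera("wrist");s=observe();print(s["time_s"],s["tcp_pos"],s["joint_vel"].round(3))
plan([523,-252,58],0.11)
```

```text
2.65 [ 531.27755176 -360.46093325  297.81640405] [ 0.005  0.001 -0.002  0.     0.001 -0.   ]
2.7 [ 531.40050327 -360.35893687  297.85334373] [ 0.005  0.001 -0.001 -0.001 -0.001  0.001]
2.75 [ 531.52717986 -360.2483471   297.90139015] [ 0.005 -0.001  0.001 -0.    -0.    -0.   ]
t 2.75 tcp [ 531.5 -360.2  297.9] jaw 0.087 q6 [-0.63  0.2   1.8  -0.    1.14 -0.72] F [-0.   0.1 -0.9] gap 91.4
shift [ 239.9    0.9 -108.6] roll -0.022956239208188567 toolx [-0.  0. -1.] y [ 0.996  0.087 -0.   ] z [ 0.087 -0.996 -0.   ]
```

Call:
play_rows([
  [100,50,1,-50,-0.02],
  [100,90,1,-85,-0.02],
  [100,120,1,-109,-0.02],
  [100,135,1,-109,-0.02],
  [100,140,1,-109,-0.02],
])

```text
time_s: 3.25
tcp_pos: [521.7, -249.5, 155.3]
ee_rot: [0.472, 0.528, -0.472, 0.525]
ft_force: [-0.7, 0.1, 0.5]
finger_gap: 91.1
```

Run:
```python
from h import *
c=wrist("w2")
plan([523,-252,58],0.11)
```

```text
t 3.3 tcp [ 522.6 -250.6  156.5] jaw 0.109 q6 [-0.49  0.27  2.01 -0.    0.87 -0.6 ] F [-1.6  0.8 -0.1] gap 91.2
shift [98.5  0.5  1.5] roll -0.0014109887493132245 toolx [-0.002  0.001 -1.   ] y [ 0.994  0.108 -0.002] z [ 0.108 -0.994 -0.001]
```

View pics/w2.png

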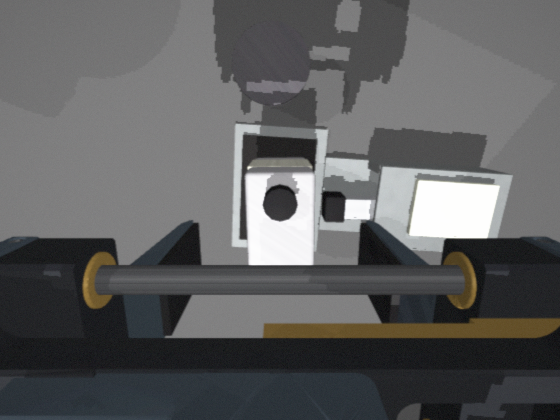

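Call:
play_rows([
  [100,45,0,1,0],
  [100,80,0,1,0],
  [100,98,0,1,0],
  [100,98,0,1,0],
], force=25)

```text
time_s: 3.7
tcp_pos: [523.2, -252.9, 59.1]
ee_rot: [0.472, 0.527, -0.473, 0.525]
ft_force: [-0.2, -0.2, 0.7]
finger_gap: 91.4
```

Call:
play_rows([
  [30,0,0,0,0],
  [30,0,0,0,0],
  [30,0,0,0,0],
  [30,0,0,0,0],
  [30,0,0,0,0],
])

```text
time_s: 4.2
tcp_pos: [523.7, -252.2, 60.5]
ee_rot: [0.472, 0.526, -0.472, 0.527]
ft_force: [-0.9, 0.1, 0.4]
finger_gap: 54.1
```

Call:
play_rows([
  [30,0,0,0,0],
  [30,0,0,0,0],
  [30,0,0,0,0],
])

```text
time_s: 4.5
tcp_pos: [523.5, -252.2, 60.3]
ee_rot: [0.472, 0.526, -0.472, 0.526]
ft_force: [-2.2, 0.7, 7.5]
finger_gap: 49.8
```

Run:
```python
from h import *
plan([525,-430,100],0.05)
```

```text
t 4.5 tcp [ 523.5 -252.2   60.3] jaw 0.108 q6 [-0.49  0.42  2.02 -0.    0.69 -0.6 ] F [-2.2  0.7  7.5] gap 49.8
shift [-39.7 -17.7 177. ] roll 0.05809235305108751 toolx [ 0. -0. -1.] y [0.994 0.108 0.   ] z [ 0.108 -0.994  0.   ]
```

Call:
play_rows([
  [30,-10,0,0,0],
  [30,-25,0,0,0],
  [30,-35,0,10,0],
  [30,-35,-3,30,0],
  [30,-35,-6,60,0.02],
])

```text
time_s: 5.0
tcp_pos: [524.3, -313.1, 96.4]
ee_rot: [0.477, 0.521, -0.477, 0.522]
ft_force: [0.9, -0.8, -3.9]
finger_gap: 50.2
```

Call:
play_rows([
  [30,0,-4,35,0.02],
  [30,0,-8,70,0.04],
  [30,0,-10,95,0.04],
  [30,0,-12,110,0.04],
  [30,0,-12,117,0.04],
])

```text
time_s: 5.5
tcp_pos: [522.1, -431.4, 95.4]
ee_rot: [0.488, 0.511, -0.488, 0.512]
ft_force: [-1.2, -0.0, -4.3]
finger_gap: 50.1
```

Run:
```python
from h import *
c=wrist("w3")
plan([525,-425,53.5],0.05)
```

```text
t 5.55 tcp [ 522.3 -431.5   95.4] jaw 0.047 q6 [-0.72  0.49  1.82 -0.    0.83 -0.77] F [-1.1  0.2 -3.7] gap 50.4
shift [41.9  3.  -6.4] roll -0.0027270220558754943 toolx [ 0. -0. -1.] y [0.999 0.047 0.   ] z [ 0.047 -0.999  0.001]
```

View pics/w3.png

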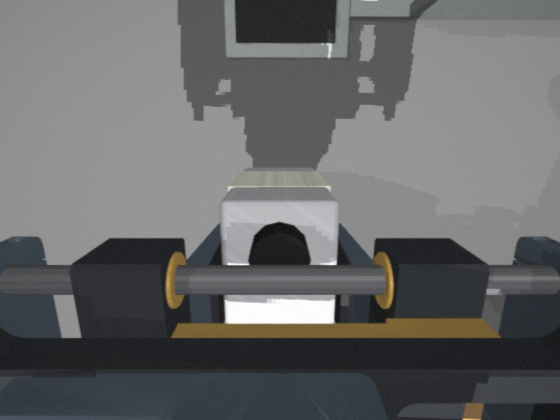

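Call:
play_rows([
  [30,20,0,0,0],
  [30,34,0,0,0],
  [30,39,0,0,0],
  [30,41,0,0,0],
  [30,42,0,0,0],
])

```text
time_s: 6.05
tcp_pos: [522.5, -429.8, 53.3]
ee_rot: [0.488, 0.512, -0.488, 0.512]
ft_force: [-5.1, 6.5, 9.4]
finger_gap: 49.6
```

Call:
play_rows([
  [30,0,0,0,0],
  [30,0,0,0,0],
])

```text
time_s: 6.25
tcp_pos: [522.6, -430.2, 53.4]
ee_rot: [0.488, 0.512, -0.488, 0.512]
ft_force: [0.2, -0.2, -4.2]
finger_gap: 49.5
```

Call:
play_rows([
  [30,0.7,0,0,0],
  [30,0.7,0,0,0],
  [30,0.7,0,0,0],
])

```text
time_s: 6.55
tcp_pos: [522.6, -430.3, 53.3]
ee_rot: [0.488, 0.512, -0.488, 0.512]
ft_force: [-2.7, 2.9, 7.3]
finger_gap: 50.0
```

Contact. Open.

Call:
play_rows([
  [100,0,0,0,0],
  [100,0,0,0,0],
  [100,0,0,0,0],
  [100,0,0,0,0],
  [100,0,0,0,0],
])

```text
time_s: 7.05
tcp_pos: [522.3, -430.1, 52.2]
ee_rot: [0.488, 0.512, -0.488, 0.512]
ft_force: [0.5, 0.9, -0.5]
finger_gap: 86.8
```

Call:
play_rows([
  [100,0,0,0,0],
  [100,-20,0,0,0],
  [100,-60,0,0,0],
  [100,-100,0,0,0],
  [100,-120,0,0,0],
])

```text
time_s: 7.55
tcp_pos: [523.4, -431.0, 177.5]
ee_rot: [0.488, 0.51, -0.488, 0.514]
ft_force: [0.5, -0.6, -0.3]
finger_gap: 91.3
```

Run:
```python
from h import *
plan([573,-252,170],1.571+0.08)
```

```text
t 7.55 tcp [ 523.4 -431.   177.5] jaw 0.048 q6 [-0.72  0.39  1.8  -0.    0.95 -0.77] F [ 0.5 -0.6 -0.3] gap 91.3
shift [   7.1   58.1 -176.5] roll 1.538563165733399 toolx [ 0.004 -0.003 -1.   ] y [0.999 0.048 0.003] z [ 0.048 -0.999  0.003]
```

Call:
play_rows([
  [100,-10,10,-35,0.15],
  [100,-10,20,-70,0.3],
  [100,-10,35,-105,0.45],
  [100,-5,45,-140,0.6],
  [100,0,55,-170,0.75],
])

```text
time_s: 8.05
tcp_pos: [569.6, -256.0, 173.9]
ee_rot: [0.643, 0.295, -0.642, 0.296]
ft_force: [0.7, -0.2, -0.2]
finger_gap: 91.6
```

Run:
```python
from h import *
plan([573.5,-252,150],1.571+0.085)
```

```text
t 8.05 tcp [ 569.6 -256.   173.9] jaw -0.708 q6 [-0.46  0.31  1.91  0.    0.92  0.25] F [ 0.7 -0.2 -0.2] gap 91.6
shift [23.9  0.3 -5.6] roll 0.7776194824186744 toolx [ 0.001 -0.001 -1.   ] y [ 0.76  -0.65   0.001] z [-0.65 -0.76 -0.  ]
```

Call:
play_rows([
  [75,5,0,-5,0.15],
  [75,10,0,-5,0.3],
  [75,15,0,-5,0.45],
  [75,20,0,-5,0.6],
  [75,24,0,-5,0.75],
])

```text
time_s: 8.55
tcp_pos: [572.5, -253.8, 149.5]
ee_rot: [0.706, 0.04, -0.706, 0.04]
ft_force: [-0.3, -1.4, -0.2]
finger_gap: 68.2
```

Call:
play_rows([
  [75,0,0,0,0.03],
  [75,0,0,0,0.03],
  [75,0,0,0,0.03],
])

```text
time_s: 8.85
tcp_pos: [572.5, -253.9, 149.3]
ee_rot: [0.707, 0.032, -0.706, 0.032]
ft_force: [0.6, 0.4, 0.1]
finger_gap: 68.7
```

Run:
```python
from h import *
c=wrist("w4")
print(proj(c,[574.5,-252.2,34]))
plan([573.5,-252,12],1.571+0.085)
```

```text
[279.4174408  198.90392606]
t 8.9 tcp [ 572.5 -253.9  149.1] jaw -1.481 q6 [-0.45  0.35  1.92  0.    0.88  1.03] F [-0.5 -0.3 -0.7] gap 68.6
shift [137.1  -1.8  -1. ] roll 0.004862606078898768 toolx [ 0.001 -0.    -1.   ] y [ 0.09  -0.996  0.   ] z [-0.996 -0.09  -0.001]
```

View pics/w4.png

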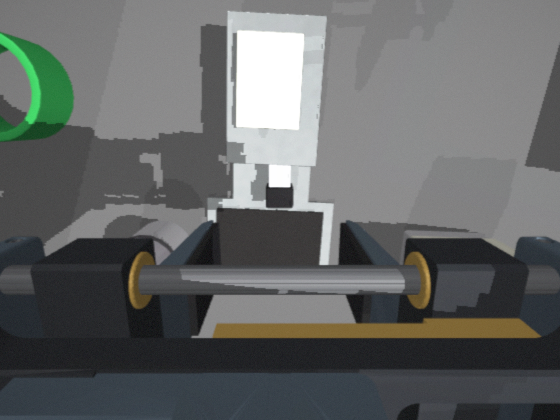

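Call:
play_rows([
  [75,40,-2,-2,0],
  [75,80,-2,-2,0],
  [75,110,-2,-2,0],
  [75,128,-2,-2,0],
  [75,135,-2,-2,0],
], force=30)

```text
time_s: 9.4
tcp_pos: [573.5, -251.3, 11.9]
ee_rot: [-0.706, -0.032, 0.707, -0.031]
ft_force: [0.2, 0.5, 0.2]
finger_gap: 68.8
```

Call:
play_rows([
  [0,0,0,0,0],
  [0,0,0,0,0],
  [0,0,0,0,0],
  [0,0,0,0,0],
  [0,0,0,0,0],
])

```text
time_s: 9.9
tcp_pos: [574.5, -251.7, 13.9]
ee_rot: [0.707, 0.031, -0.706, 0.032]
ft_force: [-1.5, -0.1, 0.5]
finger_gap: 31.3
```

Call:
play_rows([
  [0,0,0,0,0],
  [0,0,0,0,0],
])

```text
time_s: 10.1
tcp_pos: [574.4, -251.8, 13.7]
ee_rot: [0.707, 0.031, -0.706, 0.031]
ft_force: [-2.1, 0.4, 7.9]
finger_gap: 25.7
```

Run:
```python
from h import *
plan([573.5-125*np.cos(.07),-252-125*np.sin(.07),16],1.571+0.085)
```

```text
t 10.1 tcp [ 574.4 -251.8   13.7] jaw -1.482 q6 [-0.45  0.56  1.93 -0.    0.66  1.03] F [-2.1  0.4  7.9] gap 25.7
shift [ -2.3  -2.2 125.9] roll 0.003622137843122708 toolx [ 0. -0. -1.] y [ 0.089 -0.996  0.   ] z [-0.996 -0.089 -0.   ]
```

Call:
play_rows([
  [0,-1,0,10,0],
  [0,-1,0,30,0],
  [0,-1,0,55,0],
  [0,-1,0,80,0],
  [0,-1,0,100,0],
])

```text
time_s: 10.6
tcp_pos: [472.3, -260.1, 14.0]
ee_rot: [-0.706, -0.032, 0.707, -0.031]
ft_force: [-0.1, -0.5, -1.1]
finger_gap: 25.6
```

Call:
play_rows([
  [0,0,0,15,0],
  [0,0,0,22,0],
  [0,0,0,22,0],
  [0,0,0,22,0],
])

```text
time_s: 11.0
tcp_pos: [453.1, -262.6, 14.3]
ee_rot: [0.707, 0.031, -0.706, 0.031]
ft_force: [1.0, 0.6, -2.1]
finger_gap: 25.7
```

Run:
```python
from h import *
plan([520,-256,16],1.571+0.085)
c=fixed("side","s5");spots(c,["bar","can"])
cv2.imwrite("pics/s5z.png",cv2.resize(c["pixels"][100:240,270:430,::-1],(640,560),interpolation=cv2.INTER_CUBIC))
```

```text
t 11.0 tcp [ 453.1 -262.6   14.3] jaw -1.482 q6 [-0.57  0.44  2.14  0.    0.56  0.91] F [ 1.   0.6 -2.1] gap 25.7
shift [ -1.6  -0.6 -67.2] roll 0.003591023523089376 toolx [ 0. -0. -1.] y [ 0.089 -0.996  0.   ] z [-0.996 -0.089 -0.   ]
bar [([515.4, -256.7, 9.6], 0.74)]
can [([502.4, -132.5, 2.1], 0.26)]
```

View pics/s5z.png

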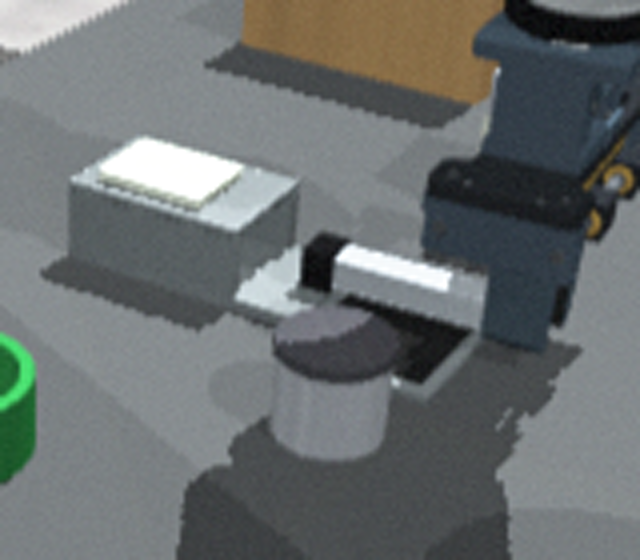

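Call:
play_rows([
  [65,1,0,0,0],
  [65,1,0,0,0],
  [65,1,0,0,0],
  [65,1,0,0,0],
  [65,1,0,0,0],
])

```text
time_s: 11.65
tcp_pos: [452.7, -262.4, 13.3]
ee_rot: [0.706, 0.031, -0.706, 0.031]
ft_force: [0.3, 0.1, -0.9]
finger_gap: 59.1
```

Call:
play_rows([
  [65,-30,0,0,0],
  [65,-75,0,0,0],
  [65,-120,0,0,0],
  [65,-130,0,0,0],
  [65,-130,0,0,0],
])

```text
time_s: 12.15
tcp_pos: [453.5, -263.0, 145.0]
ee_rot: [0.707, 0.031, -0.705, 0.032]
ft_force: [-0.4, -0.1, -0.6]
finger_gap: 59.3
```

Run:
```python
from h import *
plan([513,-257,16],1.571+0.085)
c=wrist("w6");np.save("w6W.npy",c["W"]);spots(c,["bar"])
cv2.imwrite("pics/w6z.png",cv2.resize(c["pixels"][60:240,180:380,::-1],(800,720)[:2],interpolation=cv2.INTER_CUBIC)[:600])
```

```text
t 12.15 tcp [ 453.5 -263.   145. ] jaw -1.482 q6 [-0.57  0.2   2.12  0.    0.81  0.91] F [-0.4 -0.1 -0.6] gap 59.3
shift [129.1  -1.  -59.4] roll 0.003592604262388832 toolx [ 0.003 -0.002 -1.   ] y [ 0.089 -0.996  0.002] z [-0.996 -0.089 -0.003]
bar [([510.4, -253.1, 2.6], 0.9)]
```

View pics/w6z.png

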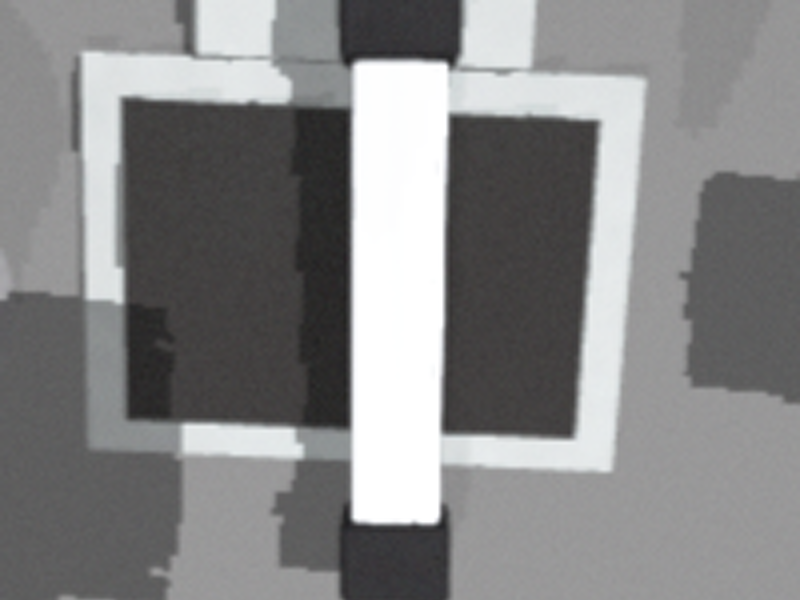

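Run:
```python
from h import *
W=np.load("w6W.npy");c=dict(W=W,fx=316.6086,fy=316.6086,cx=279.1478,cy=204.3921)
a=pix2w(c,180+400.5/4-.5,60+60/4,30.5);b=pix2w(c,180+396.5/4-.5,60+523/4,30.5)
m=(a+b)/2;d=a-b;print(a,b,m,np.hypot(*d[:2]),np.arctan2(d[1],d[0]))
A=[pix2w(c,180+u/4-.4,60+v/4-.4,4) for u,v in [(83,52),(645,78),(612,471),(90,448)]];print(np.mean(A,0))
plan([m[0],m[1],11],1.571+np.arctan2(d[1],d[0]))
```

```text
[ 562.61252223 -252.13610061   30.5       ] [ 463.53510399 -260.05839929   30.5       ] [ 513.07381311 -256.09724995   30.5       ] 99.39364980587958 0.0797909251175612
[ 519.0488526  -246.02803254    4.        ]
t 12.25 tcp [ 452.1 -262.1  142.3] jaw -1.482 q6 [-0.57  0.21  2.12  0.    0.81  0.91] F [-0.5 -0.6 -0.6] gap 59.2
shift [131.2  -0.5 -61.4] roll 0.008745388408328836 toolx [-0.001  0.001 -1.   ] y [ 0.089 -0.996 -0.001] z [-0.996 -0.089  0.001]
```

Call:
play_rows([
  [65,30,0,-45,0.01],
  [65,65,0,-61,0.01],
  [65,100,0,-61,0.01],
  [65,122,0,-61,0.01],
  [65,130,0,-61,0.01],
], force=40)

```text
time_s: 12.75
tcp_pos: [510.9, -255.5, 9.0]
ee_rot: [-0.705, -0.029, 0.708, -0.027]
ft_force: [-0.0, 0.0, -0.0]
finger_gap: 59.2
```

Call:
play_rows([
  [0,0,0,0,0],
  [0,0,0,0,0],
  [0,0,0,0,0],
  [0,0,0,0,0],
  [0,0,0,0,0],
])

```text
time_s: 13.25
tcp_pos: [513.7, -257.2, 14.0]
ee_rot: [0.707, 0.028, -0.706, 0.028]
ft_force: [-0.6, 0.6, 0.2]
finger_gap: 22.2
```

Call:
play_rows([
  [0,0,0,0,0],
  [0,0,0,0,0],
])

```text
time_s: 13.45
tcp_pos: [513.7, -257.2, 13.9]
ee_rot: [0.707, 0.028, -0.706, 0.028]
ft_force: [-1.2, 0.5, 7.4]
finger_gap: 19.4
```

Run:
```python
from h import *
plan([500,100,250],0)
```

```text
t 13.45 tcp [ 513.7 -257.2   13.9] jaw -1.492 q6 [-0.5   0.5   2.04  0.    0.61  0.99] F [-1.2  0.5  7.4] gap 19.4
shift [-236.3 -357.1  -14.6] roll -1.4920451861926953 toolx [ 0.001 -0.    -1.   ] y [ 0.079 -0.997  0.   ] z [-0.997 -0.079 -0.001]
```

Call:
play_rows([
  [0,-20,0,0,0],
  [0,-60,0,0,0],
  [0,-100,-5,0,-0.05],
  [0,-140,-30,0,-0.15],
  [0,-170,-65,0,-0.3],
])

```text
time_s: 13.95
tcp_pos: [508.6, -192.5, 185.7]
ee_rot: [0.695, 0.134, -0.694, 0.134]
ft_force: [0.1, -0.2, -1.9]
finger_gap: 19.9
```

Run:
```python
from h import *
plan([478,110,260],0.0)
```

```text
t 13.95 tcp [ 508.6 -192.5  185.7] jaw -1.189 q6 [-0.4   0.17  2.07 -0.    0.9   0.78] F [ 0.1 -0.2 -1.9] gap 19.9
shift [ -74.6 -292.   -84.3] roll -1.189446637811611 toolx [ 0.002 -0.001 -1.   ] y [ 0.372 -0.928  0.002] z [-0.928 -0.372 -0.001]
```

Call:
play_rows([
  [0,-15,-40,-12,-0.14],
  [0,-30,-80,-24,-0.28],
  [0,-45,-120,-36,-0.42],
  [0,-60,-160,-48,-0.56],
  [0,-70,-200,-60,-0.7],
])

```text
time_s: 14.45
tcp_pos: [489.6, 17.4, 254.3]
ee_rot: [0.606, 0.365, -0.605, 0.365]
ft_force: [0.7, -0.2, -2.0]
finger_gap: 19.4
```

Run:
```python
from h import *
plan([478,110,260],0.0)
```

```text
t 14.45 tcp [489.6  17.4 254.3] jaw -0.486 q6 [-0.01 -0.01  2.12  0.    1.03  0.47] F [ 0.7 -0.2 -2. ] gap 19.4
shift [ -5.7 -53.5 -76.5] roll -0.4864279911778724 toolx [ 0.001  0.    -1.   ] y [ 0.884 -0.467  0.001] z [-0.467 -0.884 -0.001]
```

Call:
play_rows([
  [0,-5,-15,-22,-0.13],
  [0,-5,-30,-44,-0.26],
  [0,-5,-45,-64,-0.39],
  [0,-5,-53,-75,-0.49],
  [0,-5,-53,-76,-0.49],
])

```text
time_s: 14.95
tcp_pos: [478.6, 109.0, 258.1]
ee_rot: [0.5, 0.501, -0.5, 0.5]
ft_force: [-0.4, 0.2, -2.3]
finger_gap: 19.7
```

Call:
play_rows([
  [0,0,0,0,0],
  [0,0,0,0,0],
  [0,0,0,0,0],
  [0,0,0,0,0],
])

```text
time_s: 15.35
tcp_pos: [479.3, 107.3, 258.2]
ee_rot: [-0.501, -0.499, 0.501, -0.499]
ft_force: [-0.4, 0.1, -2.8]
finger_gap: 19.7
```

Run:
```python
from h import *
plan([478,110,260],0.0)
c=wrist("w7");np.save("w7W.npy",c["W"]);spots(c,["cradle","home","bar"])
```

```text
t 15.35 tcp [479.3 107.3 258.2] jaw -0.004 q6 [ 0.17 -0.02  2.12 -0.    1.04  0.18] F [-0.4  0.1 -2.8] gap 19.7
shift [-1.8 -1.3 -2.7] roll -0.00365795787479839 toolx [-0. -0. -1.] y [ 1.    -0.004 -0.   ] z [-0.004 -1.     0.   ]
cradle [([479.2, 232.4, -3.3], 0.78)]
home [([477.1, 235.7, 21.5], 0.9)]
bar [([478.2, 109.2, 248.1], 0.76)]
```

View pics/w7.png

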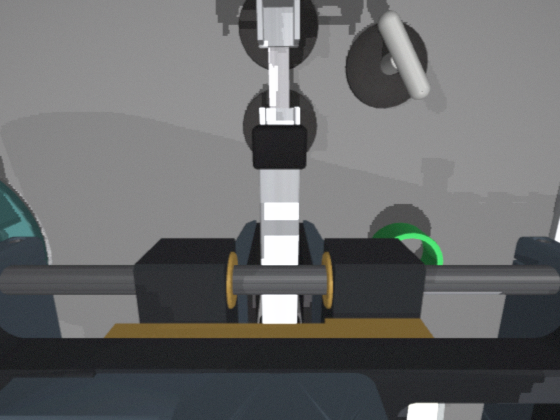

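Call:
play_rows([
  [0,-35,0,12,0],
  [0,-65,0,22,0],
  [0,-75,0,26,0],
  [0,-75,0,26,0],
  [0,-75,0,26,0],
])

```text
time_s: 16.05
tcp_pos: [478.7, 81.9, 332.0]
ee_rot: [-0.5, -0.5, 0.501, -0.499]
ft_force: [-0.3, -0.1, -3.1]
finger_gap: 19.5
```

Call:
play_rows([
  [0,0,0,0,0],
  [0,0,0,0,0],
  [0,0,0,0,0],
])

```text
time_s: 16.35
tcp_pos: [478.9, 82.0, 332.5]
ee_rot: [-0.5, -0.5, 0.501, -0.499]
ft_force: [0.2, -0.9, -1.7]
finger_gap: 19.6
```

Run:
```python
from h import *
plan([478,110,260],0.0)
c=wrist("w8");np.save("w8W.npy",c["W"]);spots(c,["cradle","home"])
cv2.imwrite("pics/w8z.png",cv2.resize(c["pixels"][0:150,200:360,::-1],(640,600),interpolation=cv2.INTER_CUBIC))
```

```text
t 16.35 tcp [478.9  82.  332.5] jaw -0.002 q6 [ 0.12 -0.11  2.06  0.    1.19  0.12] F [ 0.2 -0.9 -1.7] gap 19.6
shift [ 72.5  -0.9 -28. ] roll -0.001750089387471565 toolx [-0.001 -0.    -1.   ] y [ 1.    -0.002 -0.001] z [-0.002 -1.     0.   ]
cradle [([480.3, 231.3, -3.1], 0.88)]
home [([477.0, 234.7, 20.7], 0.87)]
```

View pics/w8z.png

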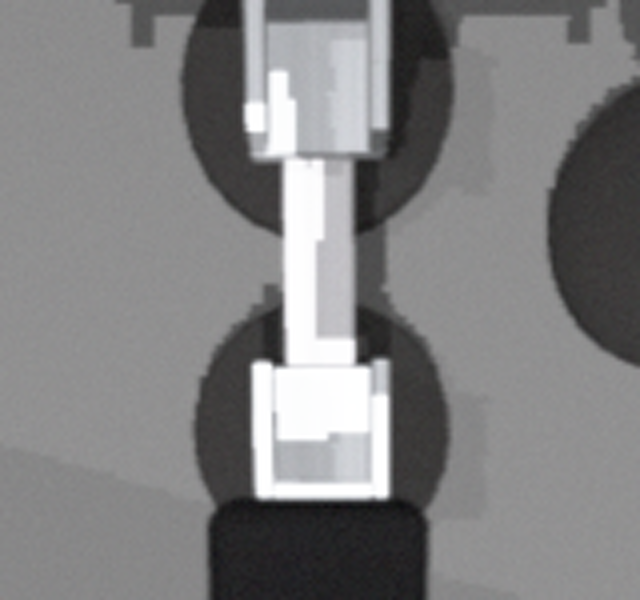

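Run:
```python
from h import *
W=np.load("w8W.npy");c=dict(W=W,fx=316.6086,fy=316.6086,cx=279.1478,cy=204.3921)
def q(u,v,z): return pix2w(c,200+u/4-.375,v/4-.375,z)[:2].round(1)
for n,u,v,z in [("near out L 360",252,360,50),("near out R",390,360,50),("near in L",272,362,50),("near in R",372,362,50),("nearend L",256,499,50),("nearend R",390,499,50),
 ("far out L",244,60,50),("far out R",391,60,50),("far in L",266,60,50),("far in R",372,60,50),("far end L",250,130,50),("far end R",385,130,50),
 ("strip nearL",285,362,16),("strip near R",356,362,16),("strip far L",283,160,16),("strip far R",354,160,16),("floor far",255,157,22),("floor far R",385,157,22),("floor near",320,365,22)]:
    print(n,q(u,v,z))
```

```text
near out L 360 [456.6 196.7]
near out R [503.1 196.6]
near in L [463.3 196.1]
near in R [497.1 196. ]
nearend L [457.3 151.2]
nearend R [503.7 151.1]
far out L [455.4 287.2]
far out R [502.3 287.1]
far in L [462.4 287.2]
far in R [496.3 287.1]
far end L [457. 267.]
far end R [500.7 266.9]
strip nearL [466.8 199.2]
strip near R [492.6 199.1]
strip far L [466.7 265.9]
strip far R [491.5 265.8]
floor far [457.2 265.5]
floor far R [502.1 265.4]
floor near [479.5 197.6]
```

Run:
```python
from h import *
W=np.load("w8W.npy");c=dict(W=W,fx=316.6086,fy=316.6086,cx=279.1478,cy=204.3921)
for z in (326,352): print(pix2w(c,200+210/4-.4,125.,z),pix2w(c,200+427/4-.4,125.,z))
plan([479.6,231.9,70],0.01)
```

```text
[464.52116606 153.19566781 326.        ] [493.89570585 153.14069269 326.        ]
[466.71136919 153.45654968 352.        ] [491.76444728 153.40966227 352.        ]
t 16.5 tcp [479.1  81.9 333. ] jaw -0.002 q6 [ 0.12 -0.11  2.06 -0.    1.19  0.12] F [-0.1  0.1 -2.2] gap 20.0
shift [ 263.     0.3 -150. ] roll -0.011867735996257123 toolx [-0. -0. -1.] y [ 1.    -0.002 -0.   ] z [-0.002 -1.     0.   ]
```

Call:
play_rows([
  [0,30,0,-30,-0.01],
  [0,75,0,-70,-0.01],
  [0,120,0,-110,-0.01],
  [0,165,0,-140,-0.01],
  [0,205,0,-149,-0.01],
])

```text
time_s: 17.0
tcp_pos: [480.0, 227.8, 140.7]
ee_rot: [0.499, 0.502, -0.497, 0.503]
ft_force: [0.7, -0.5, -3.0]
finger_gap: 19.4
```

Call:
play_rows([
  [0,20,0,0,0],
  [0,25,0,0,0],
  [0,25,0,0,0],
  [0,25,0,0,0],
  [0,25,0,0,0],
])

```text
time_s: 17.5
tcp_pos: [480.5, 225.8, 118.0]
ee_rot: [0.499, 0.502, -0.497, 0.502]
ft_force: [0.9, 0.6, -1.9]
finger_gap: 20.0
```

Call:
play_rows([
  [0,0,0,0,0],
  [0,0,0,0,0],
  [0,0,0,0,0],
])

```text
time_s: 17.8
tcp_pos: [479.6, 225.7, 116.8]
ee_rot: [0.498, 0.502, -0.498, 0.502]
ft_force: [-0.2, -0.7, -2.4]
finger_gap: 19.6
```

Run:
```python
from h import *
plan([479.6,230.7,28.5],0.01)
c=wrist("w9")
plan([479.6,230.7,28.5],0.01)
```

```text
t 17.8 tcp [479.6 225.7 116.8] jaw 0.008 q6 [0.4  0.26 2.12 0.   0.76 0.39] F [-0.2 -0.7 -2.4] gap 19.6
shift [88.3 -0.  -5. ] roll -0.002127297819587648 toolx [ 0.001  0.    -1.   ] y [1.    0.008 0.001] z [ 0.008 -1.    -0.   ]
t 17.85 tcp [479.6 225.7 116.7] jaw 0.008 q6 [ 0.4   0.26  2.12 -0.    0.76  0.39] F [-0.2  0.1 -1.6] gap 19.6
shift [88.2  0.  -5. ] roll -0.002065606068332171 toolx [ 0.  0. -1.] y [1.    0.008 0.   ] z [ 0.008 -1.    -0.   ]
```

View pics/w9.png

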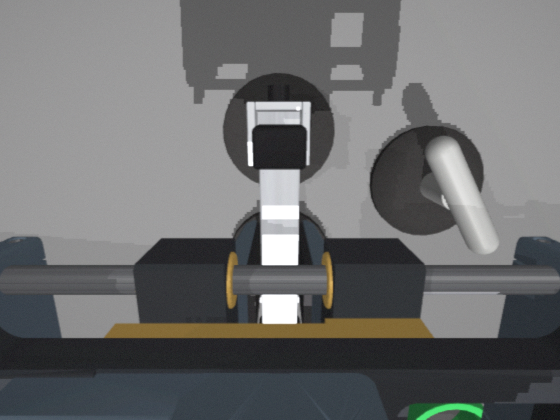

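Call:
play_rows([
  [0,15,0,-4,0],
  [0,35,0,-5,0],
  [0,48,0,-5,0],
  [0,50,0,-5,0],
  [0,50,0,-5,0],
])

```text
time_s: 18.35
tcp_pos: [479.1, 230.6, 65.8]
ee_rot: [0.498, 0.502, -0.498, 0.502]
ft_force: [0.3, -0.2, -2.7]
finger_gap: 19.9
```

Call:
play_rows([
  [0,0,0,0,0],
  [0,0,0,0,0],
  [0,0,0,0,0],
])

```text
time_s: 18.65
tcp_pos: [479.8, 230.8, 67.0]
ee_rot: [0.498, 0.502, -0.498, 0.502]
ft_force: [-1.2, 0.3, -2.8]
finger_gap: 19.9
```

Run:
```python
from h import *
c=wrist("w10");cv2.imwrite("pics/w10z.png",cv2.resize(c["pixels"][90:230,200:360,::-1],(640,560),interpolation=cv2.INTER_CUBIC))
plan([479.6,230.7,28.5],0.01)
```

```text
t 18.7 tcp [479.7 230.8  66.9] jaw 0.008 q6 [0.4  0.35 2.12 0.   0.67 0.4 ] F [-0.8  0.6 -2.3] gap 19.6
shift [38.4 -0.1  0.1] roll -0.002060282398227864 toolx [ 0.001  0.    -1.   ] y [1.    0.008 0.001] z [ 0.008 -1.    -0.   ]
```

View pics/w10z.png

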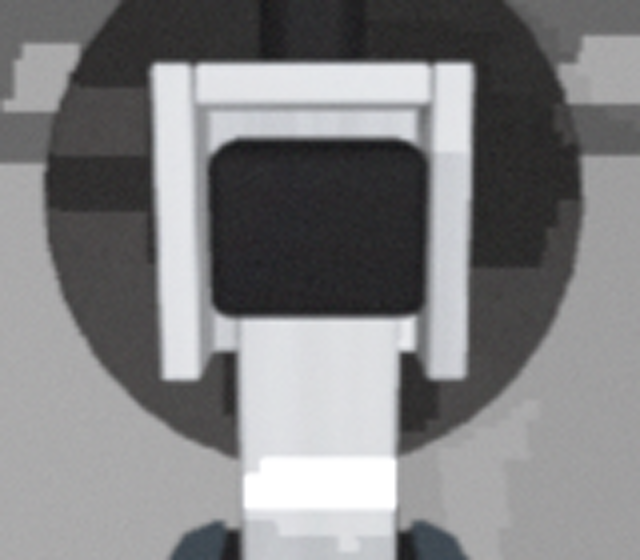

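Call:
play_rows([
  [0,12,-0.5,0,0],
  [0,22,-0.5,0,0],
  [0,29,-0.5,0,0],
  [0,33,-0.5,0,0],
  [0,35,-0.5,0,0],
])

```text
time_s: 19.2
tcp_pos: [478.7, 230.8, 30.9]
ee_rot: [0.498, 0.502, -0.498, 0.502]
ft_force: [-2.6, 3.2, 5.1]
finger_gap: 19.6
```

Call:
play_rows([
  [0,1,0,0,0],
  [0,2,0,0,0],
  [0,2,0,0,0],
])

```text
time_s: 19.5
tcp_pos: [478.9, 230.9, 30.2]
ee_rot: [0.498, 0.502, -0.498, 0.502]
ft_force: [-8.3, -0.7, 20.8]
finger_gap: 19.6
```

Call:
play_rows([
  [55,-1,0,0,0],
  [55,-1,0,0,0],
  [55,-1,0,0,0],
  [55,-1,0,0,0],
  [55,-1,0,0,0],
])

```text
time_s: 20.0
tcp_pos: [478.9, 230.7, 30.3]
ee_rot: [0.498, 0.502, -0.498, 0.502]
ft_force: [0.6, 0.8, -0.3]
finger_gap: 50.0
```

Call:
play_rows([
  [55,-15,0,0,0],
  [55,-50,0,0,0],
  [55,-90,0,0,0],
  [55,-135,0,30,0],
  [55,-180,0,60,0],
])

```text
time_s: 20.5
tcp_pos: [479.0, 174.8, 206.2]
ee_rot: [0.498, 0.502, -0.497, 0.502]
ft_force: [0.6, 0.9, 0.4]
finger_gap: 50.0
```

Call:
play_rows([
  [100,0,0,20,0],
  [100,0,0,20,0],
  [100,0,0,20,0],
])

```text
time_s: 20.8
tcp_pos: [479.4, 155.2, 204.1]
ee_rot: [0.498, 0.502, -0.498, 0.502]
ft_force: [-0.0, 0.8, 0.3]
finger_gap: 71.4
```

Run:
```python
from h import *
plan([523,-330,180],0.05)
c=wrist("w11");np.save("w11W.npy",c["W"]);spots(c,["bar"])
cv2.imwrite("pics/w11z.png",cv2.resize(c["pixels"][0:200,180:380,::-1],(600,600),interpolation=cv2.INTER_CUBIC))
```

```text
t 20.8 tcp [479.4 155.2 204.1] jaw 0.007 q6 [0.27 0.08 2.13 0.   0.93 0.26] F [-0.   0.8  0.3] gap 71.4
shift [ 24.   40.2 485.5] roll -0.04302671313542916 toolx [ 0.  0. -1.] y [1.    0.007 0.   ] z [ 0.007 -1.    -0.   ]
bar [([477.5, 231.8, 18.8], 0.7)]
```

View pics/w11z.png

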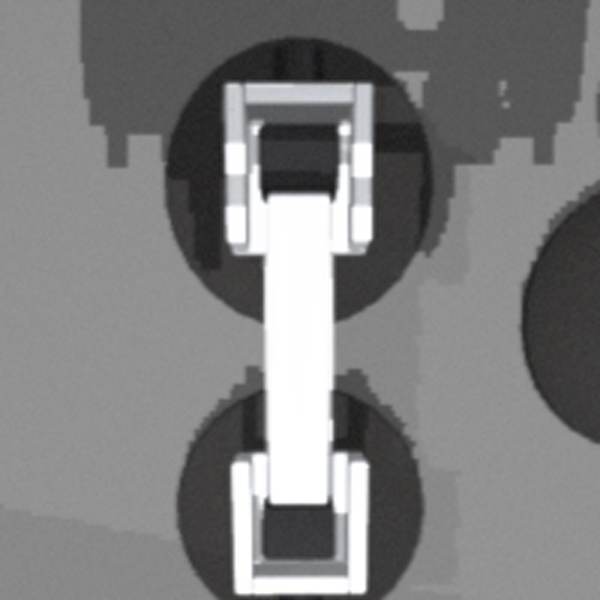

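Run:
```python
from h import *
W=np.load("w11W.npy");c=dict(W=W,fx=316.6086,fy=316.6086,cx=279.1478,cy=204.3921)
a=pix2w(c,180+300/3-.3,193/3-.3,45);b=pix2w(c,180+298/3-.3,505/3-.3,45);print(a,b,(a+b)/2)
plan([523,-432,185],0.047)
```

```text
[479.2281444 281.8173519  45.       ] [479.26420609 181.26516535  45.        ] [479.24617524 231.54125862  45.        ]
t 20.9 tcp [479.2 155.7 203.3] jaw 0.008 q6 [0.27 0.08 2.13 0.   0.93 0.26] F [-0.2  0.2  0.6] gap 78.6
shift [ 18.3  39.  588. ] roll -0.038697077099585364 toolx [-0.001 -0.    -1.   ] y [ 1.     0.008 -0.001] z [ 0.008 -1.     0.   ]
```

Call:
play_rows([
  [100,0,3,45,0],
  [100,0,6,95,0],
  [100,0,10,145,-0.01],
  [100,0,14,195,-0.01],
  [100,0,17,245,-0.02],
])

```text
time_s: 21.4
tcp_pos: [498.4, -90.3, 203.1]
ee_rot: [0.493, 0.508, -0.493, 0.507]
ft_force: [1.2, 0.0, -0.2]
finger_gap: 91.2
```

Call:
play_rows([
  [100,0,4,50,0],
  [100,0,8,100,0],
  [100,0,12,150,-0.01],
  [100,5,16,200,-0.02],
  [100,10,19,245,-0.02],
])

```text
time_s: 21.9
tcp_pos: [524.7, -335.1, 192.8]
ee_rot: [0.488, 0.512, -0.488, 0.512]
ft_force: [0.8, 0.9, 0.7]
finger_gap: 91.5
```

Run:
```python
from h import *
plan([523,-450,185],0.047)
```

```text
t 21.9 tcp [ 524.7 -335.1  192.8] jaw 0.049 q6 [-0.61  0.29  1.91  0.    0.95 -0.65] F [0.8 0.9 0.7] gap 91.5
shift [  7.7  -7.3 114.7] roll 0.0018740627959021872 toolx [-0.001  0.001 -1.   ] y [ 0.999  0.049 -0.001] z [ 0.049 -0.999 -0.001]
```

Call:
play_rows([
  [100,5,-3,45,0],
  [100,8,-6,85,0],
  [100,8,-7,110,0],
  [100,8,-7,115,0],
  [100,8,-7,115,0],
])

```text
time_s: 22.4
tcp_pos: [523.0, -448.3, 184.6]
ee_rot: [0.488, 0.512, -0.488, 0.511]
ft_force: [-0.5, 0.9, -0.3]
finger_gap: 91.2
```

Call:
play_rows([
  [100,0,0,0,0],
  [100,0,0,0,0],
  [100,0,0,0,0],
])

```text
time_s: 22.7
tcp_pos: [523.1, -447.7, 185.7]
ee_rot: [0.488, 0.512, -0.488, 0.512]
ft_force: [0.1, 0.4, 0.1]
finger_gap: 91.0
```

Run:
```python
from h import *
c=wrist("w12");np.save("w12W.npy",c["W"])
plan([523,-430,54],0.047)
```

```text
t 22.75 tcp [ 523.  -447.9  185.8] jaw 0.049 q6 [-0.74  0.39  1.77 -0.    0.98 -0.79] F [0.2 0.7 0.9] gap 91.1
shift [131.8   0.8 -17.9] roll 0.0018097662739748888 toolx [ 0. -0. -1.] y [0.999 0.049 0.   ] z [ 0.049 -0.999  0.   ]
```

View pics/w12.png

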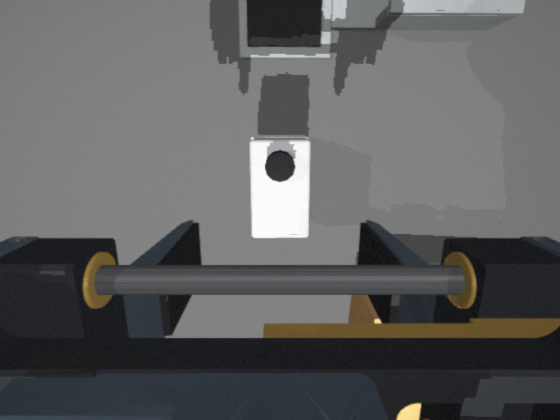

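Run:
```python
from h import *
W=np.load("w12W.npy");c=dict(W=W,fx=316.6086,fy=316.6086,cx=279.1478,cy=204.3921)
P=np.array([pix2w(c,u,v,100) for u,v in [(250.5,138),(309.5,138.5),(308.5,237.5),(252,237.5)]]);print(P.round(1),P.mean(0))
m=P.mean(0)
plan([m[0],m[1],54],0.047)
```

```text
[[ 497.7 -388.5  100. ]
 [ 544.4 -386.6  100. ]
 [ 549.6 -469.9  100. ]
 [ 501.2 -472.2  100. ]] [ 523.22685658 -429.31048441  100.        ]
t 22.75 tcp [ 523.  -447.9  185.8] jaw 0.049 q6 [-0.74  0.39  1.77 -0.    0.98 -0.79] F [0.2 0.7 0.9] gap 91.1
shift [131.8   1.1 -18.6] roll 0.0018097662739748888 toolx [ 0. -0. -1.] y [0.999 0.049 0.   ] z [ 0.049 -0.999  0.   ]
```

Call:
play_rows([
  [100,30,1,-15,0],
  [100,70,1,-18,0],
  [100,105,1,-18,0],
  [100,125,1,-18,0],
  [100,130,1,-18,0],
], force=25)

```text
time_s: 23.25
tcp_pos: [521.9, -429.3, 53.3]
ee_rot: [0.488, 0.513, -0.488, 0.511]
ft_force: [-0.4, 0.6, -0.4]
finger_gap: 91.3
```

Call:
play_rows([
  [30,0,0,0,0],
  [30,0,0,0,0],
  [30,0,0,0,0],
  [30,0,0,0,0],
  [30,0,0,0,0],
])

```text
time_s: 23.75
tcp_pos: [523.2, -430.9, 56.3]
ee_rot: [0.488, 0.512, -0.488, 0.512]
ft_force: [0.1, 0.5, -0.0]
finger_gap: 54.4
```

Call:
play_rows([
  [30,0,0,0,0],
  [30,0,0,0,0],
  [30,0,0,0,0],
  [30,0,0,0,0],
])

```text
time_s: 24.15
tcp_pos: [523.1, -430.8, 56.1]
ee_rot: [0.488, 0.512, -0.488, 0.512]
ft_force: [-2.7, 1.6, 5.6]
finger_gap: 49.6
```

Run:
```python
from h import *
plan([519,-247,100],0.048)
```

```text
t 24.15 tcp [ 523.1 -430.8   56.1] jaw 0.048 q6 [-0.72  0.55  1.82 -0.    0.77 -0.77] F [-2.7  1.6  5.6] gap 49.6
shift [ -44.     4.8 -183.8] roll 0.00011407210030323078 toolx [ 0. -0. -1.] y [0.999 0.048 0.   ] z [ 0.048 -0.999  0.   ]
```

Call:
play_rows([
  [30,-10,0,0,0],
  [30,-25,0,-5,0],
  [30,-38,1,-20,0],
  [30,-43,2,-45,0],
  [30,-43,3,-75,0],
])

```text
time_s: 24.65
tcp_pos: [522.9, -355.5, 100.6]
ee_rot: [0.488, 0.511, -0.488, 0.512]
ft_force: [0.4, 0.4, -4.0]
finger_gap: 50.1
```

Call:
play_rows([
  [30,0,1,-35,0],
  [30,0,2,-70,0],
  [30,0,2,-95,0],
  [30,0,2,-106,0],
  [30,0,2,-108,0],
])

```text
time_s: 25.15
tcp_pos: [519.3, -246.7, 99.3]
ee_rot: [0.488, 0.512, -0.487, 0.512]
ft_force: [0.7, -0.4, -5.1]
finger_gap: 49.8
```

Call:
play_rows([
  [30,0,0,0,0],
  [30,0,0,0,0],
])

```text
time_s: 25.35
tcp_pos: [519.4, -248.6, 98.9]
ee_rot: [0.488, 0.511, -0.488, 0.512]
ft_force: [-0.1, -0.4, -3.9]
finger_gap: 49.9
```

Run:
```python
from h import *
c=wrist("w13");np.save("w13W.npy",c["W"])
plan([519,-247.5,63],0.048)
```

```text
t 25.4 tcp [ 519.3 -248.6   98.7] jaw 0.047 q6 [-0.49  0.35  2.03 -0.    0.76 -0.53] F [ 0.3 -0.3 -4.2] gap 49.9
shift [35.7 -0.3 -1.1] roll -0.000786597413636958 toolx [ 0. -0. -1.] y [0.999 0.047 0.   ] z [ 0.047 -0.999  0.   ]
```

View pics/w13.png

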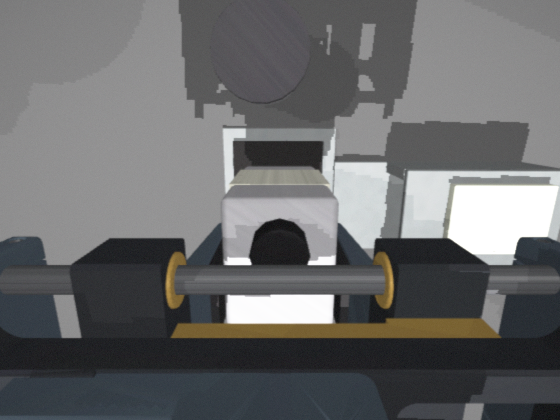

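Aligned with the mat (mat rows 140–170 show evenly behind the can, columns 233–323). Lower.

Call:
play_rows([
  [30,15,0,-1,0],
  [30,27,0,-1,0],
  [30,32,0,-1,0],
  [30,34,0,-1,0],
  [30,35,0,-1,0],
])

```text
time_s: 25.9
tcp_pos: [519.0, -246.6, 63.2]
ee_rot: [0.488, 0.512, -0.488, 0.512]
ft_force: [-0.0, -0.1, -3.6]
finger_gap: 50.3
```

Call:
play_rows([
  [30,0.5,0,0,0],
  [30,0.5,0,0,0],
  [30,0.5,0,0,0],
])

```text
time_s: 26.2
tcp_pos: [519.3, -246.7, 63.4]
ee_rot: [0.488, 0.512, -0.488, 0.512]
ft_force: [0.1, -0.1, -3.7]
finger_gap: 49.8
```

Call:
play_rows([
  [30,0.7,0,0,0],
  [30,0.7,0,0,0],
  [30,0.7,0,0,0],
])

```text
time_s: 26.5
tcp_pos: [519.3, -246.7, 63.0]
ee_rot: [0.488, 0.512, -0.488, 0.512]
ft_force: [-2.4, 0.8, 5.2]
finger_gap: 49.6
```

Contact. Release and rise.

Call:
play_rows([
  [100,0,0,0,0],
  [100,0,0,0,0],
  [100,0,0,0,0],
  [100,0,0,0,0],
  [100,0,0,0,0],
])

```text
time_s: 27.0
tcp_pos: [519.1, -246.6, 62.4]
ee_rot: [0.488, 0.512, -0.488, 0.512]
ft_force: [0.7, 0.0, -0.2]
finger_gap: 87.5
```

Call:
play_rows([
  [100,0,0,0,0],
  [100,-20,0,0,0],
  [100,-60,0,0,0],
  [100,-105,0,15,0],
  [100,-150,0,45,0],
])

```text
time_s: 27.5
tcp_pos: [521.0, -288.7, 210.8]
ee_rot: [0.487, 0.512, -0.487, 0.512]
ft_force: [1.8, -1.2, 0.1]
finger_gap: 91.2
```

Call:
play_rows([
  [100,-40,0,40,0],
  [100,-60,0,50,0],
  [100,-60,0,50,0],
  [100,-60,0,50,0],
  [100,-60,0,50,0],
])

```text
time_s: 28.0
tcp_pos: [523.0, -338.3, 267.5]
ee_rot: [0.488, 0.513, -0.488, 0.511]
ft_force: [-0.5, -0.4, -0.3]
finger_gap: 90.7
```

Run:
```python
from h import *
c=wrist("w14");np.save("w14W.npy",c["W"])
cv2.imwrite("pics/w14z.png",cv2.resize(c["pixels"][0:200,180:380,::-1],(600,600),interpolation=cv2.INTER_CUBIC))
s=fixed("side","s15");spots(s,["bar","can","tin","tape","lifter"])
plan([519,-247.5,63],0.048)
```

```text
bar [([481.4, 227.3, 25.4], 0.86)]
can [([521.4, -245.9, 9.6], 0.82)]
tin [([506.5, -131.1, 3.1], 0.86)]
tape [([653.3, -2.4, 0.3], 0.82)]
lifter []
t 28.35 tcp [ 523.6 -339.   268.7] jaw 0.048 q6 [-0.61  0.2   1.86 -0.    1.08 -0.66] F [0.4 0.1 0.5] gap 91.1
shift [ 2.057e+02 -1.000e-01 -9.150e+01] roll 0.00035819747602361396 toolx [-0.  0. -1.] y [ 0.999  0.048 -0.   ] z [ 0.048 -0.999 -0.   ]
```

View pics/w14z.png

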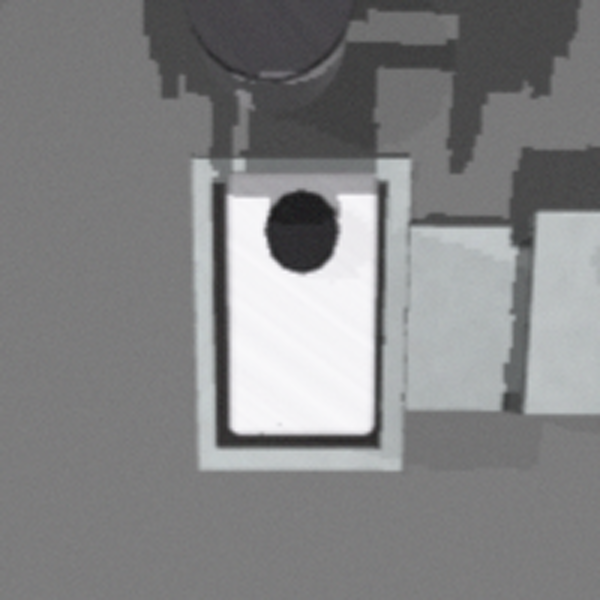

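View pics/s15.png

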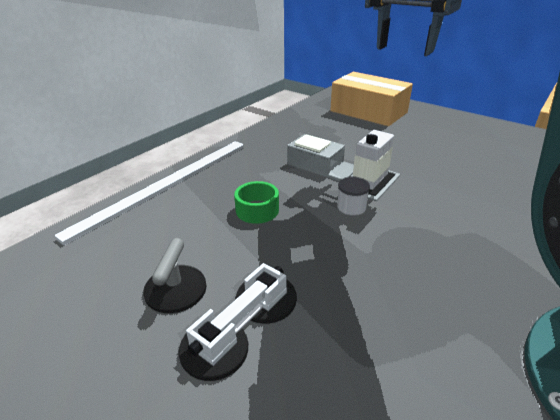

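Run:
```python
from workcell import *
print(sign_off())
```

```text
the job is handed in; nothing more can be done
None
```

The job is done and handed in at about 28 s of the 72 s allowed; the system gives no verdict on sign-off.

- **Can aside:** I gripped the can by its narrow faces and stood it on the bench at about (523, −429) mm, roughly 180 mm from the mat centre.
- **Bar fetched:** I drew the bar 121 mm straight out by its cap and set it down over the mat. I then took it again by its middle and lowered it into the clamp troughs.
- **Can returned:** I stood the can back on its mat, broad side to the sleeve.

**Last checks**
- **Bar:** The wrist picture puts it within about 1 mm of the measured clamp centre, with both caps below the wall tops. The side picture also shows it lying flat in both troughs. The network placed it about 5 mm off along the clamp and 3 mm high, which is about its stated accuracy.
- **Bar touch-down:** The bar met the trough floor about 1.7 mm higher than I expected, at 21 N.
- **Can:** The wrist picture shows it upright inside the mat's border and square to it. The network put it within about 3 mm of the mat centre.
- **Bystanders:** The tin, tape and lifter show no visible change. The network's readings for the tin and tape agree with the first ones within its own error, but it did not report the lifter in the last picture.

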